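# Swing a bat onto the second wheel pin and press it home

### The job

The round plywood bat on the pottery wheel has been hooked over only one of the wheel head's two pins: it lies askew, propped up on top of the other pin. With a fingertip, push it round the pin it is hooked on until its slot comes over the other pin (the red mark on the bat meets the red mark on the wheel head), then press it down past the pin's tight rubber ring until it is fully home, flat on the wheel head on both pins. Do not pick the bat up or take it off the pin it is hooked on, and leave the tools and pots where they are.

Things in the scene. Friction and masses are not known exactly. Their poses are not given: they have to be found in the camera images.
- bat: Loose round pale plywood disc with pencil circles, 200 mm across, 14 mm thick, about 0.32 kg. Origin: centre of its ROUND HOLE (13 mm) at the underside. x axis: along the diameter from round hole to slot, z up. Disc centre at x = 70 mm, slot at 140, rim beyond the slot at 170. A red mark on face and edge lies between slot and rim. It slides under a push of some 1 to 3 N on its edge.
- bat_slot (a point): Centre of the bat's slot at the underside, at the bat's x = 140 mm; the slot goes right through, 13 mm wide, 20 mm long along the bat's x. At the start the bat is turned 0.2 to 0.45 rad anticlockwise (from above) about the plain pin, and its slot side lies some 9 to 12 mm up, on top of the ring pin; a clockwise turn brings the slot over that pin.
- bat_top (a point): Centre of the bat's upper face, 14 mm above the underside. When the slot comes over the ring pin, the bat falls some 4 to 6 mm by itself, the pin catches in the slot and stops any further turn, and the bat stays up on the pin's rubber ring, slot side some 5 to 8 mm above the head.
- wheel_head: Flat bare aluminium disc, 240 mm across, with fine grooves; it does not turn. Origin: centre of its upper face, 198 mm above the table; x axis points to the ring pin, z up. A red mark on its edge lies in line with the ring pin. It stands 43 mm above the dark deck (155 mm above the table) of the white wheel housing, 360 x 320 mm.
- plain_pin (a point): Foot, on the head's upper face, of the plain steel pin: at the head's x = -70 mm, 9.5 mm thick, 12 mm high, rounded tip. The bat is hooked on it by its round hole.
- ring_pin (a point): Foot of the other steel pin, same size, at the head's x = +70 mm. The black rubber ring round it is 16 mm across, thickest 3.5 mm above the head, wider than the slot: the bat's weight alone does not pass it. A fingertip press of about 5 to 12 N on the bat's face between centre and slot pushes the bat past the ring, and the ring then keeps it down.
- loop_tool: Trimming tool, wooden handle and steel wire loop, 150 mm long, 10 mm high, lying along its y axis on the far part of the wheel's deck; origin under its middle. Leave it alone.
- rib: Dark wooden throwing rib, 96 x 34 x 6 mm, lying on the near part of the wheel's deck; origin under its middle. Leave it alone.
- mug: Pinkish bisque mug, 82 mm across, 95 mm high, left of the wheel on the table; origin under its middle. Leave it alone.
- cup: Blue ceramic cup, 76 mm across, 80 mm high, left of the wheel on the table; origin under its middle. Leave it alone.
- bowl: Grey stoneware bowl, 130 mm across, 60 mm high, right of the wheel on the table; origin under its middle. Leave it alone.
- glaze_jar: Brown jar with white cap, 68 mm across, 100 mm high, right of the wheel near the robot; origin under its middle. Leave it alone.
- brush: Brush 190 mm long lying on the table, left of the mug and cup; origin under its middle. Leave it alone.
Mind the look-alikes: they are no part of the job. Several things have the shape of the bat; the one meant has the colours described above.

How it is judged:
At the end, for the whole second after the job is handed in: The bat lies flat on the wheel head, within 2.5 mm of it at the slot and at the round hole and tilted less than 0.02 rad, with its slot and its round hole within 5 mm of the ring pin and of the plain pin, at rest and let go (z of bat_slot in the frame of ring_pin below 0.0025 m and z of bat in the frame of plain_pin below 0.0025 m and horizontal distance between bat_slot and ring_pin below 0.005 m and horizontal distance between bat and plain_pin below 0.005 m and angle between bat's own z axis and vertical below 0.02 rad and linear speed of bat below 0.01 m/s); the robot touches nothing.
It fails at once if the bat is taken off the pin it is hooked on, or picked up (z of bat in the frame of plain_pin above 0.012 m or horizontal distance between bat and plain_pin above 0.012 m or z of bat_slot in the frame of ring_pin above 0.035 m).
It fails at once if a tool or pot is moved by more than 20 mm (distance of any of loop_tool, rib, mug, cup, bowl, glaze_jar, brush from where it was at the start of the episode above 0.02 m).
It also fails if it takes over 43 s, if anything falls off the work surface, if the arm or the gripper's body presses on something with over 40 N, if the wrist force passes 120 N, or if a joint passes its speed limit or range.

### The arm

A 7-joint arm with a two-finger parallel gripper is mounted at the origin on the work surface. World frame = base frame: x ahead of the robot, y to its left, z up, the work surface at z = 0. Lengths are in m, angles in rad, forces in N, time in s.
With the tool pointing down it reaches from about 0.425 to 0.875 m from the base axis. Payload 4.7 kg.
Tool frame: the origin (TCP) lies at the very end of the fingers, on their centre line; the grasp point (between the pads) lies 19 mm behind it; z points along the fingers, y is the direction in which the jaws open and shut (so a half turn about z gives the same grasp; the last joint's range is limited). The gripper opens to 87 mm and grips with 3 to 60 N. Pads are 19 mm wide; open, the fingers measure 117 mm over their backs; the gripper's body (75 mm by 190 mm) begins 51 mm behind the grasp point.
Start: joints at [1.216, 0.321, -0.07, 1.45, 0.023, 1.371, -0.057], TCP at [0.234, -0.606, 0.223] pointing down, gripper open.
Joint ranges: [-2.86, 2.86], [-0.3, 2.09], [-1.38, 1.24], [0.06, 2.45], [-1.56, 4.7], [0.09, 2.05], [-2.69, 2.69]. Speed limits (rad/s): [2.57, 2.57, 3.14, 3.14, 3.14, 3.14, 3.14].

### API

Orientations are given as a rotation vector (axis times angle).
In Python, from plant import ctrl, read_camera, get_calibration gives the robot as it stands. The module is installed in compiled form; this text tells all that it offers. Calls block until the motion is done:
- ctrl.movep(position, orientation): joint-space move of the TCP to a pose.
- ctrl.movel(position, rotation=None, rate=0.15): straight line of the TCP; rotation=None keeps the orientation; rate is the mean speed in m/s.
- ctrl.move_j(angles): joint-space move.
- ctrl.move_gripper(opening, f_grip=None): finger opening in m; f_grip is the grip in N (None keeps the last); returns when the fingers have stopped.
- ctrl.sleep(seconds).
- ctrl.ik(position, orientation): joint angles nearest the present ones, or None.
- read_camera(name): name is "scene" or "top"; returns (picture, depth): 384x512x3 uint8, blue, green, red; 384x512 float32, m along the optical axis (not along the pixel's ray), 0 where there is no reading.
- get_calibration(name): a dict with "fx", "fy", "cx", "cy" (pixels), "D" ([k1, k2, p1, p2, k3] as OpenCV has them; the pictures are not rectified), "origin" and "orientation" of the camera in the world. Camera axes: x right, y up, looking along -z (the intrinsics and any distortion apply to the point x, -y, -z); pixel columns grow to the right and rows downward; lengths in m; the calibration is good to about 2 mm. A picture is of the moment at which its call begins. get_calibration takes no time and is no camera call.
A pose or a line that the arm cannot do raises ctrl.PlanningError and nothing moves.
- ctrl.job_done(): hands the job in, once; it reports no verdict.
Readings, each from a call of its own:
- ctrl.get_t(): time.
- ctrl.get_joints(): joint angles.
- ctrl.get_joint_vel(): joint speeds.
- ctrl.get_tau(): joint torques, N m.
- ctrl.get_eef_pos(): TCP position.
- ctrl.get_tcp_rot(): TCP orientation.
- ctrl.get_contact_force(): force on the tool from outside, world axes, zero at the start.
- ctrl.get_moment(): the same for the moment, N m.
- ctrl.get_gripper_width(): finger opening in m.
Only numpy, scipy, OpenCV 4.12 (cv2) and the standard library are available. Lean on these libraries where they do the work, as an engineer would, in place of code of your own. Each camera call takes 0.05 s, during which the arm holds its last target.

## Working session

There is one attempt and no reset: what is moved stays moved. The work goes in short steps, each a Python script; the robot and the scene stay as the last script left them, time stands still between calls to the robot, and variables do not carry over. Pictures are saved under pics/ and viewed, and the job is handed in when it is done.

```bash
mkdir -p pics; ls
python3 - <<'E'
from plant import ctrl, read_camera, get_calibration
import cv2,numpy as np
for n in ("scene","top"):
    im,d=read_camera(n); cv2.imwrite(f"pics/{n}0.png",im); np.save(f"{n}0_d.npy",d)
    print(n,get_calibration(n))
print(ctrl.get_t(),ctrl.get_eef_pos(),ctrl.get_tcp_rot(),ctrl.get_gripper_width())
E
```

```text
pics
scene {'fx': 427.51815933964394, 'fy': 427.51815933964394, 'cx': 256.15605402611317, 'cy': 194.0132643473923, 'D': array([-0.15872169,  0.        ,  0.        ,  0.        ,  0.        ]), 'origin': array([ 0.9822913 , -0.19367937,  1.15069101]), 'orientation': array([0.47746204, 0.32016468, 1.14066856])}
top {'fx': 447.7379366596574, 'fy': 447.7379366596574, 'cx': 255.39065386937833, 'cy': 195.24277206071713, 'D': array([-0.12614167,  0.        ,  0.        ,  0.        ,  0.        ]), 'origin': array([0.31058635, 0.06386449, 1.76018958]), 'orientation': array([ 0.05568237, -0.05648154, -1.57600865])}
0.1 [ 0.23413148 -0.60587434  0.22161266] [-3.08676310e+00 -5.75838489e-01  5.96954602e-04] 0.0871134120935677
```

View pics/scene0.png

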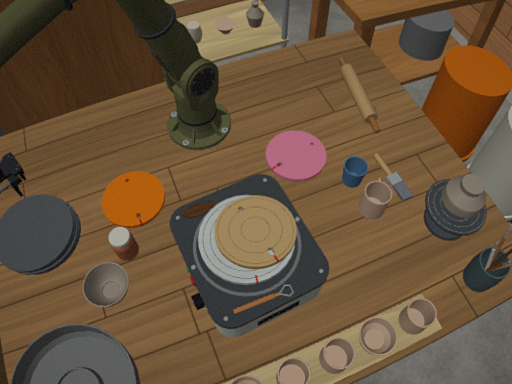

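View pics/top0.png

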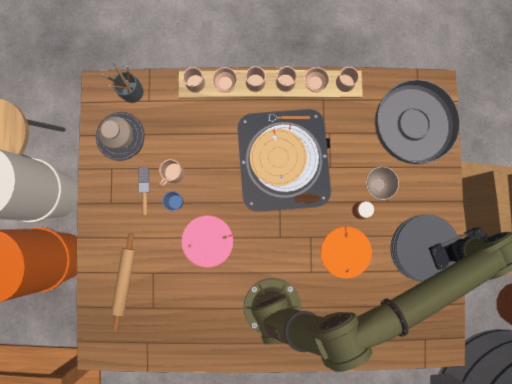

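The scene view shows the pale bat around (256,230) on the wheel head, with red marks near (270,250). In the top view the bat is at (279,157). I'll zoom in on both.

```bash
cat > h.py <<'E'
import numpy as np, cv2
from scipy.spatial.transform import Rotation as R
from plant import ctrl, read_camera, get_calibration
def cal(n):
    c=get_calibration(n); K=np.array([[c['fx'],0,c['cx']],[0,c['fy'],c['cy']],[0,0,1]])
    return K,np.array(c['D']),np.array(c['origin']),R.from_rotvec(c['orientation']).as_matrix()
def ray(n,uv):
    K,D,o,Rm=cal(n)
    p=cv2.undistortPoints(np.array(uv,float).reshape(-1,1,2),K,D).reshape(-1,2)
    return o,np.c_[p[:,0],-p[:,1],-np.ones(len(p))]@Rm.T
def onplane(n,uv,z):
    o,d=ray(n,uv); return o+d*((z-o[2])/d[:,2])[:,None]
def proj(n,P):
    K,D,o,Rm=cal(n)
    q=(np.atleast_2d(P)-o)@Rm*[1,-1,-1]
    return cv2.projectPoints(q,np.zeros(3),np.zeros(3),K,D)[0].reshape(-1,2)
def cloud(n,d):
    v,u=np.nonzero(d>0); o,r=ray(n,np.c_[u,v]); P=np.full(d.shape+(3,),np.nan)
    P[v,u]=o+r*d[v,u][:,None]; return P
E
python3 - <<'E'
from h import *
a=cv2.imread('pics/scene0.png')[165:340,160:340]; cv2.imwrite('pics/zs0.png',cv2.resize(a,None,fx=3.3,fy=3.3,interpolation=cv2.INTER_CUBIC))
a=cv2.imread('pics/top0.png')[100:220,230:340]; cv2.imwrite('pics/zt0.png',cv2.resize(a,None,fx=5,fy=5,interpolation=cv2.INTER_CUBIC))
for n in('scene','top'):
    im=cv2.imread(f'pics/{n}0.png'); P=cloud(n,np.load(f'{n}0_d.npy'))
    b,g,r=[im[...,i].astype(int) for i in range(3)]
    m=((r>150)&(g<90)&(b<90)).astype(np.uint8)
    k,l,s,c=cv2.connectedComponentsWithStats(m)
    for i in range(1,k):
        u,v=c[i]
        if s[i][4]<60: print(n,'red',c[i],s[i][4],P[int(v+.5),int(u+.5)],onplane(n,[c[i]],.2))
    hsv=cv2.cvtColor(im,cv2.COLOR_BGR2HSV)
    zz=P[...,2]
    for lo,hi in((.19,.205),(.205,.235)):
        m=(zz>lo)&(zz<hi)&(np.hypot(P[...,0]-.7,P[...,1])<.25)
        if n=='top': print(lo,m.sum(),np.nanmean(P[m],0))
E
```

```text
scene red [467.9047619 154.9047619] 21 [ 0.29918213  1.18469665 -0.42199354] [[0.56896138 0.63949213 0.2       ]]
scene red [273.71428571 167.        ] 7 [0.27641464 0.16332572 0.01273357] [[0.39227547 0.10386402 0.2       ]]
scene red [128.  172.5] 2 [ 0.11436643 -0.28262379  0.01662838] [[ 0.25308847 -0.26784845  0.2       ]]
scene red [140. 173.] 1 [ 0.12665915 -0.24604164  0.01190658] [[ 0.26798421 -0.23739294  0.2       ]]
scene red [120. 175.] 1 [ 0.09788371 -0.31094057 -0.00103027] [[ 0.252255  -0.2904729  0.2      ]]
scene red [124.5 175.5] 2 [ 0.12246536 -0.2945754   0.01735504] [[ 0.25887247 -0.27921964  0.2       ]]
scene red [138. 174.] 1 [ 0.13053245 -0.25297768  0.01547724] [[ 0.26898117 -0.24333907  0.2       ]]
scene red [115. 178.] 1 [ 0.11458885 -0.32751667  0.01435092] [[ 0.25634937 -0.30565106  0.2       ]]
scene red [126.         178.33333333] 3 [ 0.12830607 -0.29370829  0.01322915] [[ 0.26959138 -0.27754026  0.2       ]]
scene red [129. 180.] 3 [ 0.13548658 -0.28684714  0.00735566] [[ 0.27816749 -0.27114899  0.2       ]]
scene red [139. 179.] 1 [ 0.14944651 -0.2
[... 9588 characters left out ...]
red [ 13.5 293.5] 6 [ 0.03756638  1.05374344 -0.01201959] [[0.0719791  0.93728191 0.2       ]]
top red [ 40. 291.] 1 [-0.00735302  1.14329102 -0.42538973] [[0.08362333 0.83441993 0.2       ]]
top red [ 42.5 290. ] 2 [-0.00152429  1.12568441 -0.42219347] [[0.0874152  0.82486772 0.2       ]]
top red [  8.5 297.5] 2 [ 0.01874371  1.08225901 -0.02249258] [[0.05691737 0.95712843 0.2       ]]
top red [  6. 299.] 1 [ 1.77318959e-02  1.08350624e+00 -1.07059138e-03] [[0.05116501 0.96710096 0.2       ]]
top red [  4. 300.] 1 [1.36139614e-02 1.09159390e+00 5.46139406e-04] [[0.04727549 0.97510178 0.2       ]]
0.19 838 [ 0.56827432 -0.09582724  0.19768641]
0.205 2574 [ 0.55402889 -0.0178623   0.21839538]
```

View pics/zs0.png

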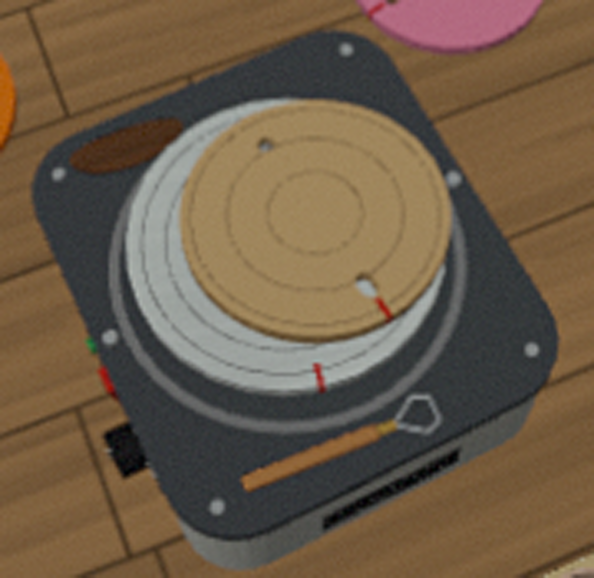

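View pics/zt0.png

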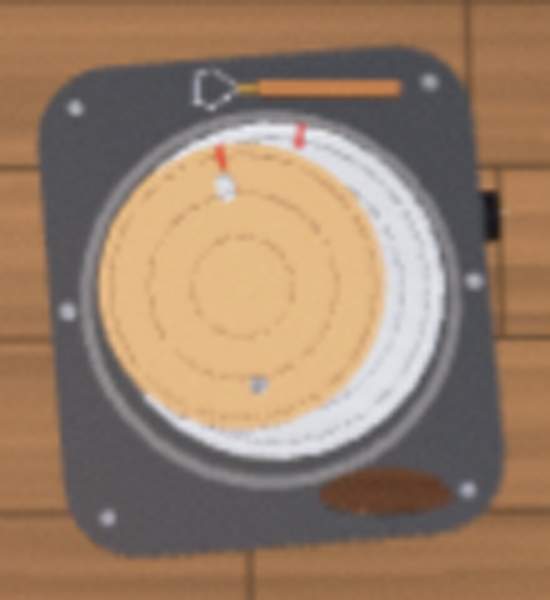

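The zoomed top view shows these points:
- round hole at about (281.6,176.8)
- slot at about (274.8,137.4)
- bat mark at about (274.2,131.6)
- head mark at about (290,127)

Next I'll measure these from colour masks.

```bash
cat > meas.py <<'E'
from h import *
def measure(n,im,head=True,zc=.217,zs=.222):
    """bat centre / hole / slot from colour mask"""
    hsv=cv2.cvtColor(im,cv2.COLOR_BGR2HSV); out={}
    c0=proj(n,[.555,-.02,.215])[0]
    yy,xx=np.mgrid[:384,:512]; near=np.hypot(xx-c0[0],yy-c0[1])<75
    m=((hsv[...,0]>10)&(hsv[...,0]<26)&(hsv[...,1]>75)&(hsv[...,2]>115)&near).astype(np.uint8)
    P=None
    k,l,s,c=cv2.connectedComponentsWithStats(m)
    i=l[int(c0[1]),int(c0[0])]
    if i==0: i=1+np.argmax(s[1:,4])
    bat=(l==i).astype(np.uint8)
    cs,_=cv2.findContours(bat,cv2.RETR_CCOMP,cv2.CHAIN_APPROX_NONE); cs=sorted(cs,key=len,reverse=True)
    hull=cv2.convexHull(cs[0])
    out['area']=s[i][4]; out['hull']=hull
    Q=onplane(n,cs[0].reshape(-1,2),zc)
    out['Q']=Q
    sat=hsv[...,1]
    # hole & slot: low-saturation/non-bat blobs inside hull
    full=cv2.fillConvexPoly(np.zeros_like(bat),hull,1); full=cv2.erode(full,np.ones((3,3),np.uint8))
    k,l,s,c=cv2.connectedComponentsWithStats(full&(1-bat))
    out['blobs']=[(c[j].round(1),s[j][4]) for j in range(1,k) if s[j][4]>2]
    b,g,r=[im[...,q].astype(int) for q in range(3)]
    mm=((r-np.maximum(g,b)>45)&(hsv[...,0]<9)|(r-np.maximum(g,b)>45)&(hsv[...,0]>170))&near
    k,l,s,c=cv2.connectedComponentsWithStats(mm.astype(np.uint8))
    out['red']=[(c[j].round(1),s[j][4]) for j in range(1,k) if s[j][4]>2]
    w=((hsv[...,1]<40)&(hsv[...,2]>140)&near).astype(np.uint8)
    w=cv2.morphologyEx(w|bat,cv2.MORPH_OPEN,np.ones((3,3),np.uint8))
    out['w']=w
    return out
def circ(Q,r=None):
    from scipy.optimize import least_squares
    f=lambda p:np.hypot(Q[:,0]-p[0],Q[:,1]-p[1])-(p[2] if r is None else r)
    x0=[*Q[:,:2].mean(0)]+([.1] if r is None else [])
    s=least_squares(f,x0,loss='soft_l1',f_scale=.002); return s.x,np.std(s.fun)
E
python3 - <<'E'
from meas import *
for n in('scene','top'):
    im=cv2.imread(f'pics/{n}0.png'); o=measure(n,im)
    print(n,o['area'],o['blobs'],o['red'],circ(o['Q']))
    for k in('blobs','red'):
        for p,a in o[k]: print(k,p,a,*[onplane(n,[p],z)[0,:2].round(4) for z in(.198,.212,.222)])
    P=cloud(n,np.load(f'{n}0_d.npy'))
    m=cv2.erode(cv2.fillConvexPoly(np.zeros((384,512),np.uint8),o['hull'],1),np.ones((5,5)))>0
    A=P[m]; A=A[np.isfinite(A[:,2])]; co=np.linalg.lstsq(np.c_[A[:,:2],np.ones(len(A))],A[:,2],rcond=None)[0]; print('plane',co,A[:,2].mean())
    cs,_=cv2.findContours(o['w'],cv2.RETR_EXTERNAL,cv2.CHAIN_APPROX_NONE); h=max(cs,key=len)
    Q=onplane(n,h.reshape(-1,2),.198); 
    v=cv2.drawContours(im.copy(),[h],-1,(255,0,0),1); cv2.drawContours(v,[o['hull']],-1,(0,255,0),1)
    c=proj(n,[.555,-.02,.215])[0].astype(int); v=v[c[1]-80:c[1]+80,c[0]-80:c[0]+80]
    cv2.imwrite(f'pics/c_{n}.png',cv2.resize(v,None,fx=3.5,fy=3.5))
    print('head?',circ(Q),circ(Q,.12))
E
python3 -c "
import cv2,numpy as np
cv2.imwrite('pics/cc.png',cv2.resize(np.hstack([cv2.imread('pics/c_scene.png'),cv2.imread('pics/c_top.png')]),(800,400)))"
```

```text
scene 4579 [(array([239.8, 208.6]), np.int32(14)), (array([271.6, 252.6]), np.int32(42))] [(array([285.1, 169. ]), np.int32(347)), (array([276.1, 258.2]), np.int32(14)), (array([256.2, 278.8]), np.int32(16))] (array([ 0.55293483, -0.01827939,  0.0973337 ]), np.float64(0.002980513780949703))
blobs [239.8 208.6] 14 [ 0.475  -0.0278] [ 0.4825 -0.0303] [ 0.4878 -0.032 ]
blobs [271.6 252.6] 42 [ 0.6178 -0.0023] [ 0.6232 -0.0052] [ 0.627  -0.0072]
red [285.1 169. ] 347 [0.409  0.1302] [0.4174 0.1254] [0.4234 0.122 ]
red [276.1 258.2] 14 [0.6353 0.0017] [ 0.6404 -0.0012] [ 0.6441 -0.0032]
red [256.2 278.8] 16 [ 0.6646 -0.0624] [ 0.6693 -0.0643] [ 0.6726 -0.0657]
plane [ 0.06362265 -0.03206741  0.18383041] 0.2199675266421509
head? (array([ 0.54623718, -0.03895635,  0.11517482]), np.float64(0.013164256112601282)) (array([ 0.54578322, -0.03845392]), np.float64(0.013073894090735309))
top 2497 [(array([273.6, 131.3]), np.int32(7)), (array([274.5, 137.1]), np.int32(21)), (array([281.4, 176.6]), np.int32(13))] [(array([289.5, 127. ]), np.int32(10)), (array([273.6, 130.6]), np.int32(8))] (array([ 0.55537681, -0.01587565,  0.09782078]), np.float64(0.0025970959323774827))
blobs [273.6 131.3] 7 [ 0.649  -0.0031] [ 0.646  -0.0025] [ 0.6438 -0.0021]
blobs [274.5 137.1] 21 [ 0.6281 -0.0061] [ 0.6253 -0.0055] [ 0.6233 -0.005 ]
blobs [281.4 176.6] 13 [ 0.4873 -0.029 ] [ 0.4857 -0.0281] [ 0.4846 -0.0275]
red [289.5 127. ] 10 [ 0.6644 -0.0598] [ 0.6612 -0.0587] [ 0.6589 -0.0579]
red [273.6 130.6] 8 [ 0.6516 -0.0032] [ 0.6485 -0.0026] [ 0.6463 -0.0021]
plane [ 0.05690234 -0.02959422  0.18616387] 0.21819511529929486
head? (array([ 0.55480039, -0.0414368 ,  0.1179965 ]), np.float64(0.009995760820172717)) (array([ 0.55518291, -0.0403698 ]), np.float64(0.010185333737412976))
```

View pics/cc.png

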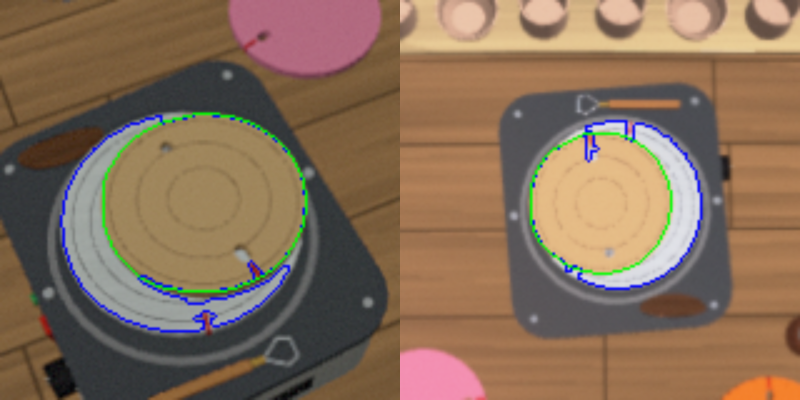

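Both views agree:

| Quantity | Value |
|---|---|
| Plain pin (round hole) | (.484,-.029) |
| Bat heading | +0.16 rad |
| Head heading, from its mark | -0.175 rad |
| Turn needed | about -0.335 rad, inside the stated 0.2 to 0.45 |
| Hole to slot | 143 mm (should be 140) |

The head centre comes out at (.553,-.041), which matches the rim fit. Next I'll close the gripper, lift and approach the bat's left edge.

Run:
```python
from h import *
p=ctrl.get_eef_pos(); 
ctrl.movel([p[0],p[1],.42],rate=.25)
q0=ctrl.get_joints()
best=None
for a in (np.pi/4,-np.pi/4):
    rv=np.pi*np.array([np.cos(a),np.sin(a),0])
    q=ctrl.ik([.545,.116,.30],rv); print(a,None if q is None else np.round(q,2), None if q is None else np.abs(q-q0).max())
    if q is not None and (best is None or np.abs(q-q0).max()<best[0]): best=(np.abs(q-q0).max(),rv)
rv=best[1]; np.save('rv.npy',rv)
ctrl.move_gripper(0.0,10)
ctrl.movep([.545,.116,.32],rv)
print(ctrl.get_t(),ctrl.get_eef_pos(),ctrl.get_contact_force(),ctrl.get_gripper_width())
for n in("scene","top"):
    im,d=read_camera(n); cv2.imwrite(f"pics/{n}1.png",im)
cv2.imwrite('pics/b1.png',cv2.resize(np.hstack([cv2.imread('pics/scene1.png'),cv2.imread('pics/top1.png')]),(800,300)))
```

```text
0.7853981633974483 [ 0.66  0.21 -1.05  1.53  0.19  1.5  -0.4 ] 0.9893825852418671
-0.7853981633974483 [ 0.82  0.32 -1.31  1.53  0.31  1.53  2.65] 2.702452251577441
5.3583 [0.54549064 0.11469697 0.31994895] [0.17426187 0.23547875 0.49225267] 0.0008637342155839893
```

View pics/b1.png

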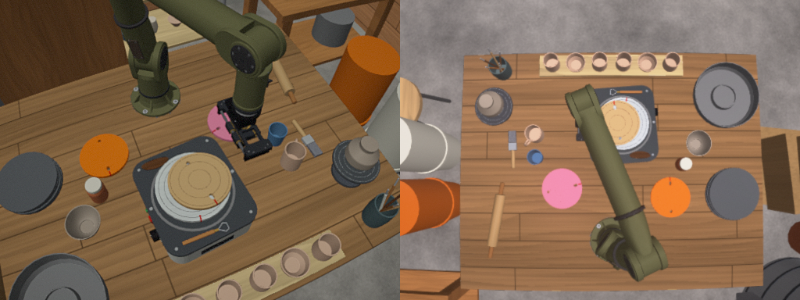

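The closed gripper is just left of the wheel at about (245,140) in the left half, and the bat hasn't moved. Next I'll descend and push while watching the force.

```bash
cat > push.py <<'E'
from h import *
E
python3 - <<'E'
from h import *
Z=.207
ctrl.movel([.540,.116,Z],rate=.12)
f0=ctrl.get_contact_force(); print(ctrl.get_t(),f0,ctrl.get_eef_pos())
y=.100; ctrl.movel([.540,y,Z],rate=.1)
x=.540
while True:
    f=ctrl.get_contact_force()-f0
    print(round(ctrl.get_t(),2),ctrl.get_eef_pos().round(4),f.round(2))
    if np.hypot(f[0],f[1])>6 or y<.084: break
    y-=.002
    if y<.091: x+=.0022
    ctrl.movel([x,y,Z],rate=.03)
E
```

```text
6.55 [ 0.392494   -0.28661818  0.25659417] [0.54056305 0.11622538 0.20782501]
6.86 [0.5405 0.0993 0.2074] [-0.97 -0.44  0.06]
7.11 [0.54   0.0983 0.2071] [0.02 0.41 0.26]
7.36 [0.54   0.0959 0.207 ] [-0.96 -0.05 -0.95]
7.61 [0.54   0.0938 0.207 ] [-0.99 -0.11  0.39]
7.86 [0.5399 0.0923 0.207 ] [-0.47  1.41  0.36]
8.11 [0.5424 0.0901 0.207 ] [-0.    1.03 -0.07]
8.36 [0.5448 0.0882 0.2071] [ 0.27  2.97 -0.8 ]
8.61 [0.5473 0.0864 0.2073] [1.54 3.65 0.01]
8.86 [0.5496 0.0846 0.2074] [1.88 4.72 0.41]
```

Contact came at y≈.0925, as predicted, with about 4 N. I'll keep pushing along the arc.

Run:
```python
from h import *
Z=.207; f0=np.array([0,0,0.]); x,y=.5500,.0842
while True:
    y-=.002; x+=.0030
    ctrl.movel([x,y,Z],rate=.035)
    f=ctrl.get_contact_force()
    print(round(ctrl.get_t(),2),ctrl.get_eef_pos().round(4),f.round(2))
    if np.hypot(f[0],f[1])>8 or y<.0725: break
for n in("scene","top"):
    im,d=read_camera(n); cv2.imwrite(f"pics/{n}2.png",im)
a=cv2.imread('pics/scene2.png')[165:340,160:340]; cv2.imwrite('pics/zs2.png',cv2.resize(a,None,fx=3.3,fy=3.3,interpolation=cv2.INTER_CUBIC))
```

```text
9.14 [0.5533 0.0819 0.207 ] [1.75 4.14 2.29]
9.39 [0.5562 0.0799 0.207 ] [0.22 4.08 0.76]
9.64 [0.5593 0.0779 0.207 ] [-0.07  3.73  2.04]
9.89 [0.5623 0.0757 0.207 ] [0.78 2.97 0.59]
10.14 [0.5653 0.0736 0.2069] [-0.09  3.32  2.35]
10.39 [0.5684 0.0715 0.2069] [0.81 1.54 0.95]
```

View pics/zs2.png

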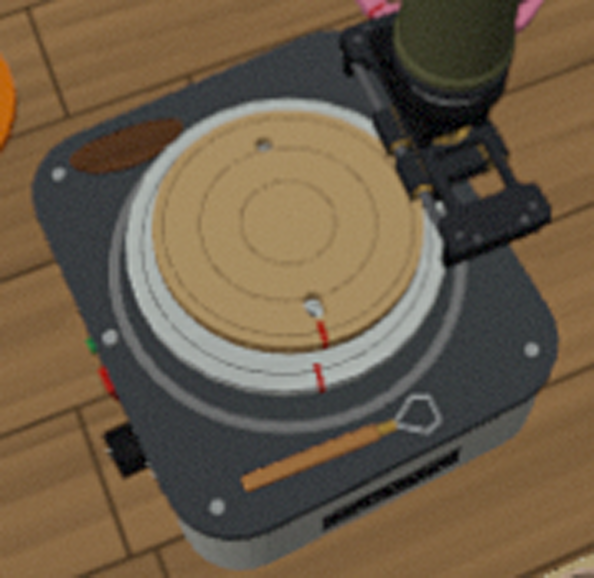

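The bat has turned. Its mark at (322,335) in the zoom nearly meets the head mark at (319,378), and the pin shows in the slot at (313,307). I'll continue in small steps until it is caught.

Run:
```python
from h import *
Z=.207; x,y=.5684,.0712
while True:
    y-=.001; x+=.0014
    ctrl.movel([x,y,Z],rate=.025)
    f=ctrl.get_contact_force()
    print(round(ctrl.get_t(),2),ctrl.get_eef_pos().round(4),f.round(2))
    if np.hypot(f[0],f[1])>7.5 or y<.0635: break
for n in("scene","top"):
    im,d=read_camera(n); cv2.imwrite(f"pics/{n}3.png",im); np.save(f'{n}3_d.npy',d)
a=cv2.imread('pics/scene3.png')[165:340,160:340]; cv2.imwrite('pics/zs3.png',cv2.resize(a,None,fx=3.3,fy=3.3,interpolation=cv2.INTER_CUBIC))
from meas import measure
o=measure('scene',cv2.imread('pics/scene3.png')); print(o['blobs'],o['red'])
P=cloud('scene',np.load('scene3_d.npy'))
m=cv2.erode(cv2.fillConvexPoly(np.zeros((384,512),np.uint8),o['hull'],1),np.ones((5,5)))>0
m&=np.hypot(P[...,0]-.553,P[...,1]+.041)<.08
A=P[m]; co=np.linalg.lstsq(np.c_[A[:,:2],np.ones(len(A))],A[:,2],rcond=None)[0]; print('plane',co,co@[.484,-.029,1],co@[.622,-.053,1])
```

```text
10.75 [0.57   0.0699 0.207 ] [1.11 1.24 1.76]
11.0 [0.5712 0.0684 0.2067] [-0.66  0.34 -0.15]
11.25 [0.5725 0.0682 0.2068] [-1.25  0.93 -0.35]
11.5 [0.5738 0.0677 0.2069] [-1.44  2.86  0.56]
11.75 [0.575  0.0672 0.2069] [-1.79  3.78  0.92]
12.0 [0.5761 0.0669 0.207 ] [-3.9   5.43 -0.36]
12.25 [0.5772 0.0667 0.2069] [-3.76  6.25  0.64]
12.5 [0.5785 0.0665 0.207 ] [-3.44  8.7   0.63]
[(array([239.9, 209.6]), np.int32(15)), (array([283.2, 228.2]), np.int32(6)), (array([251.7, 260. ]), np.int32(29)), (array([253.8, 267.8]), np.int32(13))] [(array([273.3, 164.2]), np.int32(115)), (array([253.9, 268.7]), np.int32(14)), (array([256.2, 278.8]), np.int32(16))]
plane [ 0.02816517 -0.00281239  0.20014317] 0.21385667433928598 0.2178109648425113
```

View pics/zs3.png

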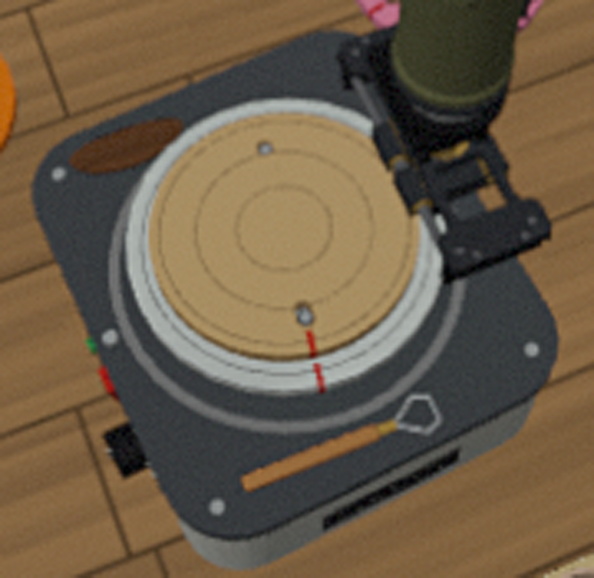

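The force jumped, the slope dropped from .06 to .028 rad, and the marks at (311,343) and (319,378) line up. The pin fills the slot, so it's caught on the ring. Next I'll back off and press at bat x≈108 mm.

Run:
```python
from h import *
print(onplane('scene',[[251.7,260.0]],.217),onplane('scene',[[239.9,209.6]],.212))
ctrl.movel([.574,.085,.207],rate=.08)
ctrl.movel([.574,.09,.245],rate=.12)
ctrl.movel([.590,-.048,.235],rate=.15)
f0=ctrl.get_contact_force(); z=.222
ctrl.movel([.590,-.048,z],rate=.06); print(ctrl.get_t(),f0)
while True:
    f=ctrl.get_contact_force()-f0
    print(round(ctrl.get_t(),2),round(z,4),ctrl.get_eef_pos().round(4),f.round(2))
    if f[2]>16 or z<.205: break
    z-=.001
    ctrl.movel([.590,-.048,z],rate=.02)
```

```text
[[ 0.62410391 -0.05668211  0.217     ]] [[ 0.48524881 -0.03111539  0.212     ]]
14.9417 [-0.7444739  -0.74622427  1.01590238]
14.94 0.222 [ 0.5896 -0.0476  0.2213] [ 0.53  0.69 -0.7 ]
15.19 0.221 [ 0.5901 -0.048   0.2211] [ 0.68  1.2  -1.74]
15.44 0.22 [ 0.59   -0.0481  0.22  ] [ 0.04 -0.02 -1.53]
15.69 0.219 [ 0.59   -0.048   0.2189] [ 0.54  0.73 -0.98]
15.94 0.218 [ 0.5899 -0.048   0.2179] [ 0.6   0.2  -0.92]
16.19 0.217 [ 0.59   -0.0481  0.2169] [ 1.01  0.58 -1.13]
16.44 0.216 [ 0.5902 -0.048   0.2161] [ 0.55  0.48 -0.49]
16.69 0.215 [ 0.5903 -0.048   0.2153] [0.64 0.63 1.93]
16.94 0.214 [ 0.5904 -0.048   0.2143] [-0.05  1.01  3.97]
17.19 0.213 [ 0.5905 -0.048   0.2133] [2.12 1.05 3.94]
17.44 0.212 [ 0.5906 -0.0481  0.2125] [2.26 1.18 5.5 ]
17.69 0.211 [ 0.5906 -0.048   0.2125] [0.33 0.22 9.9 ]
17.94 0.21 [ 0.5906 -0.048   0.2124] [-1.63  0.43 14.95]
18.19 0.209 [ 0.5906 -0.048   0.2124] [-3.85  0.15 19.07]
```

The tip stopped hard at z=.2124, which is the seated face height of .212, with 19 N. Next I'll lift clear and check.

Run:
```python
from h import *
from meas import measure,circ
ctrl.movel([.590,-.048,.26],rate=.12)
ctrl.movep([.45,.25,.40],np.load('rv.npy'))
print(ctrl.get_t(),ctrl.get_contact_force())
for n in("scene","top"):
    im,d=read_camera(n); cv2.imwrite(f"pics/{n}4.png",im); np.save(f'{n}4_d.npy',d)
    o=measure(n,im,zc=.212); print(n,o['blobs'],o['red'],circ(o['Q']))
    for p,a in o['blobs']: print(p,onplane(n,[p],.212)[0].round(4))
    P=cloud(n,d); m=np.hypot(P[...,0]-.553,P[...,1]+.041)<.085
    A=P[m]; co=np.linalg.lstsq(np.c_[A[:,:2],np.ones(len(A))],A[:,2],rcond=None)[0]; print('plane',co,co@[.484,-.029,1],co@[.622,-.053,1],len(A))
a=cv2.imread('pics/scene4.png')[165:340,160:340]; cv2.imwrite('pics/zs4.png',cv2.resize(a,None,fx=3.3,fy=3.3,interpolation=cv2.INTER_CUBIC))
```

```text
20.1083 [-0.35667016 -1.21057387  0.488529  ]
scene [(array([240. , 209.7]), np.int32(14)), (array([252.3, 260.5]), np.int32(34)), (array([254.3, 268. ]), np.int32(13))] [(array([285.1, 169.1]), np.int32(340)), (array([254.5, 269.4]), np.int32(11)), (array([256.2, 278.8]), np.int32(16))] (array([ 0.55516994, -0.04355201,  0.09832269]), np.float64(0.0028689147596948172))
[240.  209.7] [ 0.4856 -0.031   0.212 ]
[252.3 260.5] [ 0.6239 -0.0551  0.212 ]
[254.3 268. ] [ 0.6431 -0.0581  0.212 ]
plane [ 0.00076531 -0.00115843  0.21258525] 0.21298925553103237 0.21312267037839389 3443
top [(array([288.9, 131.7]), np.int32(7)), (array([288. , 136.7]), np.int32(13)), (array([281.9, 176.3]), np.int32(12))] [(array([289.4, 127.9]), np.int32(13))] (array([ 0.55617538, -0.04056227,  0.09692143]), np.float64(0.002610298564009421))
[288.9 131.7] [ 0.6444 -0.0563  0.212 ]
[288.  136.7] [ 0.6265 -0.0529  0.212 ]
[281.9 176.3] [ 0.4868 -0.0299  0.212 ]
plane [-1.58917526e-04  1.43939037e-03  2.11711225e-01] 0.21159256661612014 0.2115360906286234 1832
```

View pics/zs4.png

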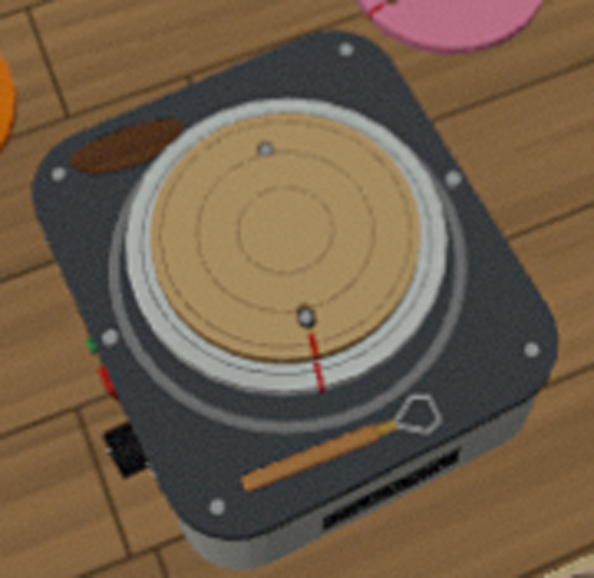

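View pics/scene4.png

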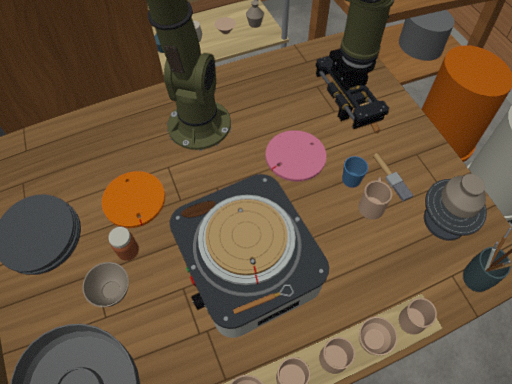

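The bat is flat, with slopes under 0.002 rad and its face at .2115 to .213. The marks join at (317,360) in the zoom, both pins sit in their openings, and the other objects haven't moved. I'm handing it in.

Run:
```python
from plant import ctrl
ctrl.job_done(); print(ctrl.get_t())
```

```text
the job is handed in; nothing more can be done
the job is handed in; nothing more can be done
```

The bat is seated flat on both pins, and I handed the job in at about 20 s of the 43 s allowed; no verdict is reported.

- **What I did:** With the gripper closed, I pushed the bat's left edge with about 3–5 N to turn it about 0.33 rad clockwise round the plain pin. I stopped when the ring pin caught in the slot. I then pressed between centre and slot; the bat bottomed out at z = 0.2124 m (seated face 0.212 m), with the press reaching 19 N against the stop.
- **Height and tilt:** In both camera views the tilt is under 0.002 rad. The face height reads 0.2130 m in the scene view and 0.2115 m in the top view.
- **Position:** The round hole is at about (0.486, −0.030) and the slot at about (0.625, −0.054). They measure 140–142 mm apart, against 140 mm nominal, and within about 3 mm of my estimates of the pins. The red marks join and both pins show in their openings.
- **Surroundings:** The tools and pots look unmoved, judged by eye from the before and after pictures. The arm is clear of everything.

The two views disagree by 1–3 mm, roughly the calibration error.

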